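# Dress the flat face of a suspension link arm with a handled oilstone

### The arm

A 6-joint arm with a two-finger parallel gripper is mounted at the origin on the work surface. World frame = base frame: x ahead of the robot, y to its left, z up, the work surface at z = 0. Lengths are in m, angles in rad, forces in N, time in s.
With the tool pointing down it reaches from about 0.35 to 0.975 m from the base axis. Payload 4.9 kg.
Tool frame: the origin (TCP) lies midway between the tips of the shut fingers; the grasp point (between the pads) lies 19 mm behind it; z points along the fingers, y is the line along which they close (so a half turn about z gives the same grasp; the last joint's range is limited). The gripper opens to 85 mm and grips with 20 to 120 N. Pads are 22 mm wide; open, the fingers measure 114 mm over their backs; the gripper's body (76 mm by 85 mm) begins 54 mm behind the grasp point. The pads swing forward as they close: fully open they stand 13 mm farther back than shut.
Start: joints at [-1.236, 0.053, 1.613, -0, 1.476, -0.119], TCP at [0.274, -0.562, 0.231] pointing down, gripper open.
Joint ranges: [-3.01, 3.01], [-1.01, 2.22], [0.06, 2.58], [-1.02, 4.17], [0.09, 2.62], [-3.14, 3.14]. Speed limits (rad/s): [2.57, 2.57, 3.14, 3.14, 3.14, 3.14].

### API

Orientations are given as a unit quaternion [w, x, y, z].
In Python, from plant import manip, sensors, job, grab_frame, camera_params gives the robot as it stands (manip), with the cameras as plain functions, the readings (sensors) and the job (job).
- The arm moves only by the tool shift_gripper, called after ">>>" as name([rows], argument=value, ...), one row to a line, values as JSON. Schema: {"type":"object","properties":{"motion":{"type":"array","items":{"type":"array","prefixItems":[{"type":"number"},{"type":"array","items":{"type":"number"},"minItems":3,"maxItems":3},{"type":"array","items":{"type":"number"},"minItems":3,"maxItems":3}],"minItems":3,"maxItems":3},"minItems":1,"maxItems":5},"only":{"type":"string"},"quiet":{"type":"boolean"},"lines":{"type":"string"}},"required":["motion"],"additionalProperties":false}. motion is a list of rows, 1 to 5 of them, each written [opening, [dx, dy, dz], [rx, ry, rz]]: the opening from 0.0 (shut) to 1.0 (fully open), then dx, dy, dz in shares of the most that a row can go, 1 being 62.5 mm, then a rotation vector rx, ry, rz in fractions of the full range, 1 being pi rad; each row shifts and turns the commanded pose from where the row before left it, along the tool's axes as they then stand; what a row does not reach is not made up. A row lasts 1/8 s, in which the tool goes at most 0.0625 m and 0.188 rad, less where a joint would pass 70% of its speed; a pose out of reach is approached as far as the arm can. The fingers move at their own pace and stop on an object; the grip force is fixed at half the most. Time passes only in rows, so rows that do not move let the fingers close. The tool returns the time, the measured TCP pose, the force, the opening and the grip force at its end. only (a regular expression) keeps the lines of the reply that match it, lines (a string "A,B") keeps lines A to B, and quiet returns only ok. A shift or turn number past 1, either way, is cut back to 1. Input that does not fit is refused with a message, and nothing moves.
- sensors.state(): the state, without advancing time (a new reading comes with each control period).
- grab_frame(name): name is "side" or "top"; returns the picture (420x560x3 uint8, red, green, blue); there is no depth.
- camera_params(name): a dict with "intrinsics" (3x3 intrinsics, pixels), "xyz" and "orientation" of the camera in the world. Camera axes: x right, y down, z forward; pixel columns grow to the right and rows downward; lengths in m; the calibration is good to about 2 mm. A picture is of the moment at which its call begins. camera_params takes no time and is no camera call.
- job.job_done(): hands the job in; it is judged then, once.
The state is a dict: "time": time; "joint_pos": joint angles; "joint_vel": joint speeds; "joint_efforts": joint torques, N m; "tool_pos": TCP position; "tool_rot": TCP orientation; "contact_force": force on the tool from outside, world axes, zero at the start; "ft_torque": the same for the moment, N m; "gripper_width": opening from 0.0 (shut) to 1.0 (fully open); "grasp_force": force on a finger pad.
Only numpy, scipy, OpenCV 4.12 (cv2) and the standard library are available. Lean on these libraries where they do the work, as an engineer would, in place of code of your own. Each camera call takes 0.05 s, during which the arm holds its last target. There are 200 camera calls.

### The job

Take the oilstone by its wooden handle and dress the flat top face of the link arm: lay the stone flat on the face at the eye end, lengthwise along it, press lightly, and draw it in one unbroken stroke along the middle of the face to the plain end, keeping a light, steady pressure all the way. Then set the stone down, do not drop it, the right way up in the middle of the shallow steel tray and let go.

Things in the scene. Friction and masses are not known exactly. Their poses are not given: they have to be found in the camera images.
- hone: Handled oilstone, 0.25 kg, loose, upright on the bench: dark stone slab with wooden back, 80 long (x) x 40 wide (y) x 24 mm high; on it a wooden grip bar 60 long (x), 24 wide (y), from 24 to 64 mm height: grasp it across its width. Origin: centre of the underside; z up; both ends alike. (The small flat stone without a handle beside it is not wanted.)
- link_arm: Aluminium link arm in its cradle: bar with a flat level top face 230 long (x) x 50 mm wide (y), about 75 mm above the bench, nothing higher beside it. Origin: middle of the top face; z up. A full stroke takes the stone's centre from x = +70 to -70 mm. Carried on springs, it sinks level, up to 14 mm: starts at about 1 N, then 0.8 N per mm (5 N at 5 mm).
- eye (a point): Centre of the round eye of the link arm: 56 mm across, flat, with a dark hole, its top 10 mm lower than the face. It lies 130 mm from the middle of the face, on the arm's +x end; the other end (-x) is plain and square. The point is on the eye's top; axes as the link arm's.
- tray: Shallow rectangular steel tray, fixed, empty, 170 long (x) x 120 mm wide (y) outside, walls 3 mm thick and 16 mm high, inner floor 3 mm above the bench. Origin: centre of its underside, on the bench; z up. It is on the other side of the link arm from the oilstone; which side is which changes.

How it is judged:
On the way, in this order (a step that is already met when the one before it is completed fails the run):
1. the held oilstone is pressed flat and lengthwise on the face at the eye end, lightly (1.5 to 20 N) (contact force between the fingers and hone above 1 N and contact force between hone and link_arm between 1.5 and 20 N and x of hone in the frame of link_arm between 0.048 and 0.105 m and y of hone in the frame of link_arm between -0.018 and 0.018 m and angle between the x axis of hone and the x axis of link_arm, either way round below 0.26 rad and angle between hone's own z axis and vertical below 0.17 rad), for 0.15 s.
2. it passes the middle of the face, still held, flat and lightly pressed (contact force between the fingers and hone above 1 N and contact force between hone and link_arm between 1.5 and 20 N and x of hone in the frame of link_arm between -0.03 and 0.03 m and y of hone in the frame of link_arm between -0.018 and 0.018 m and angle between the x axis of hone and the x axis of link_arm, either way round below 0.26 rad and angle between hone's own z axis and vertical below 0.17 rad), for 0.1 s.
3. it reaches the plain end, still held, flat and lightly pressed (contact force between the fingers and hone above 1 N and contact force between hone and link_arm between 1.5 and 20 N and x of hone in the frame of link_arm between -0.105 and -0.048 m and y of hone in the frame of link_arm between -0.018 and 0.018 m and angle between the x axis of hone and the x axis of link_arm, either way round below 0.26 rad and angle between hone's own z axis and vertical below 0.17 rad), for 0.1 s.
At the end, for the whole second after the job is handed in: The oilstone stands upright (within 6 degrees) and still on the tray's floor, its centre within 40 mm of the tray's middle lengthwise and 35 mm across (x of hone in the frame of tray between -0.04 and 0.04 m and y of hone in the frame of tray between -0.035 and 0.035 m and z of hone in the frame of tray below 0.01 m and angle between hone's own z axis and vertical below 0.1 rad and linear speed of hone below 0.02 m/s); the robot touches nothing.
It fails at once if the stone is pressed on the link arm with more than 30 N (contact force between hone and link_arm above 30 N).
It fails at once if the stone is lifted off the face in mid stroke (within 30 mm of the middle of the face, 10 to 25 mm above it) (x of hone in the frame of link_arm between -0.03 and 0.03 m and y of hone in the frame of link_arm between -0.025 and 0.025 m and z of hone in the frame of link_arm between 0.01 and 0.025 m).
It fails at once if the stone is let go more than 30 mm above the bench over the tray (dropped) (horizontal distance between hone and tray below 0.09 m and z of hone in the frame of tray above 0.03 m and contact force between the fingers and hone below 0.1 N).
It also fails if it takes over 56 s, if anything falls off the work surface, if the arm or the gripper's body presses on something with over 40 N, if the wrist force passes 120 N, or if a joint passes its speed limit or range.

## Working session

There is one attempt and no reset: what is moved stays moved. The work goes in short steps, Python scripts to look and compute and a tool call to move; the robot and the scene stay as the last step left them, time stands still between calls to the robot, and variables do not carry over. Pictures are saved under pics/ and viewed, at most 10 in all, crops included, and the job is handed in when it is done.

```bash
ls; mkdir -p pics
```

Run:
```python
from plant import manip, sensors, job, grab_frame, camera_params
import cv2
for n in("side","top"):
    p=camera_params(n);print(n,p)
    cv2.imwrite(f"pics/{n}0.png",grab_frame(n)[:,:,::-1])
s=sensors.state();print(s)
```

```text
pics
plant.py
side {'intrinsics': array([[541.21242478,   0.        , 268.20290437],
       [  0.        , 541.21242478, 209.86972027],
       [  0.        ,   0.        ,   1.        ]]), 'xyz': array([0.1559158 , 0.92450523, 0.82317674]), 'orientation': array([ 0.07869955, -0.17039888,  0.88019356, -0.4359242 ])}
top {'intrinsics': array([[380.80487597,   0.        , 284.47963854],
       [  0.        , 380.80487597, 208.44204576],
       [  0.        ,   0.        ,   1.        ]]), 'xyz': array([ 0.41156197, -0.00306992,  1.07954824]), 'orientation': array([-0.02811528,  0.71384347, -0.6988181 ,  0.03592064])}
{'time': 0.1, 'joint_pos': array([-1.23599257e+00,  5.33001699e-02,  1.61416751e+00,  2.10892423e-05,
        1.47602570e+00, -1.18969833e-01]), 'joint_vel': array([ 1.23003291e-03, -1.63511021e-03, -1.90105194e-03, -1.66888187e-04,
        7.84243852e-05, -1.78941863e-03]), 'joint_efforts': array([ 5.91662338e-04, -3.94900811e+01, -3.71363211e+01, -2.16911690e-04,
        3.89507521e-03, -6.92554835e-06]), 'tool_pos': array([ 0.27380771, -0.561192  ,  0.23017373]), 'tool_rot': array([-9.45964962e-04,  9.74371203e-01,  2.24944117e-01, -9.19260499e-05]), 'contact_force': array([-1.11148133, -0.5332407 , -0.56797093]), 'ft_torque': array([-0.04488268,  0.00540211,  0.03605535]), 'grasp_force': 0.0, 'gripper_width': 1.0003569595996864}
```

View pics/top0.png

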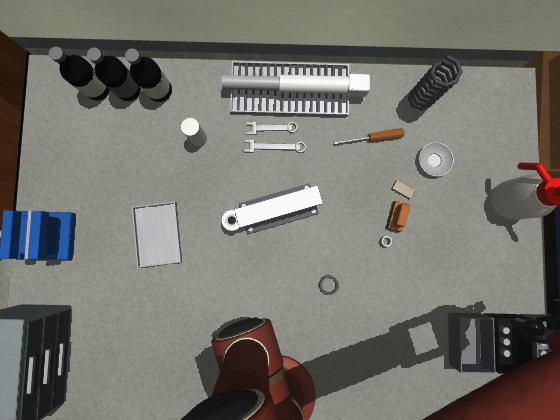

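View pics/side0.png

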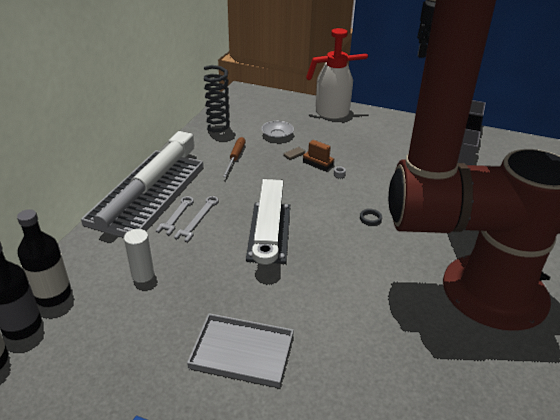

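Top view: hone at about (399,215), small plain stone (403,188), link arm from its eye (231,220) to its plain end (320,196), tray about (157,235). Side view: hone (319,153), eye (265,252), arm's plain end (271,182), tray (241,349). Next I segment these.

Create h.py:
```python
import numpy as np, cv2
from plant import manip, sensors, job, grab_frame, camera_params
from scipy.spatial.transform import Rotation as R
def cam(n):
    p=camera_params(n);q=np.array(p["orientation"])
    return p["intrinsics"],np.array(p["xyz"]),R.from_quat(q[[1,2,3,0]]).as_matrix()
def ray(n,uv):
    K,c,M=cam(n);d=M@np.linalg.solve(K,[*uv,1.]);return c,d/np.linalg.norm(d)
def onz(n,uv,z):
    c,d=ray(n,uv);return c+d*(z-c[2])/d[2]
def tri(uvt,uvs):
    a,d=ray("top",uvt);b,e=ray("side",uvs)
    t=np.linalg.lstsq(np.c_[d,-e],b-a,rcond=None)[0]
    p,q=a+d*t[0],b+e*t[1];return (p+q)/2,np.linalg.norm(p-q)
def blob(m,seed,name=""):
    k,l,st,ce=cv2.connectedComponentsWithStats(m.astype(np.uint8))
    ys,xs=np.nonzero(m);i=np.argmin((xs-seed[0])**2+(ys-seed[1])**2)
    b=(l==l[ys[i],xs[i]]).astype(np.uint8)
    c=max(cv2.findContours(b,0,cv2.CHAIN_APPROX_NONE)[0],key=cv2.contourArea)
    return b,c
```

Run:
```python
from h import *
T=cv2.imread("pics/top0.png");S=cv2.imread("pics/side0.png")
for n,I,hs,ls,ts in(("top",T,(399,215),(280,206),(157,235)),("side",S,(319,150),(271,210),(241,349))):
    H=cv2.cvtColor(I,cv2.COLOR_BGR2HSV)
    for nm,m,s in(("hone",(H[...,1]>110)&(H[...,0]<20)&(H[...,2]>50),hs),("honetop",(H[...,1]>110)&(H[...,0]<20)&(H[...,2]>150),hs),("link",(H[...,2]>190),ls)):
        b,c=blob(m,s);r=cv2.minAreaRect(c);print(n,nm,b.sum(),cv2.boxPoints(r).round(1).tolist(),"poly",cv2.approxPolyDP(c,2,True)[:,0].tolist())
a=cv2.resize(T[170:270,330:430],(400,400),interpolation=0);b=cv2.resize(S[120:190,280:350],(400,400),interpolation=0)
c=cv2.resize(T[190:280,120:210],(400,200+200),interpolation=0)
cv2.imwrite("pics/c1.png",np.hstack([a,b]))
```

```text
top hone 437 [[387.5, 227.39999389648438], [395.0, 200.1999969482422], [410.1000061035156, 204.3000030517578], [402.70001220703125, 231.5]] poly [[395, 201], [388, 227], [401, 231], [409, 206]]
top honetop 184 [[389.8999938964844, 221.39999389648438], [395.6000061035156, 200.5], [409.79998779296875, 204.39999389648438], [404.1000061035156, 225.3000030517578]] poly [[396, 201], [393, 212], [399, 203], [403, 204], [398, 223], [404, 225], [409, 206]]
top link 1814 [[218.5, 211.39999389648438], [316.0, 181.89999389648438], [322.20001220703125, 202.60000610351562], [224.8000030517578, 232.10000610351562]] poly [[322, 202], [317, 186], [305, 186], [303, 190], [248, 206], [243, 204], [234, 211], [226, 211], [222, 216], [222, 223], [231, 230]]
side hone 387 [[302.20001220703125, 155.89999389648438], [309.6000061035156, 137.60000610351562], [337.1000061035156, 148.6999969482422], [329.79998779296875, 166.89999389648438]] poly [[312, 140], [309, 143], [312, 145], [311, 154], [327, 162], [310, 157], [308, 151], [303, 156], [326, 165], [333, 159], [328, 157], [328, 162], [325, 159], [329, 146]]
side honetop 2 [[327.0, 146.0], [327.0, 146.0], [326.0, 146.0], [326.0, 146.0]] poly [[326, 146]]
side link 1306 [[254.39999389648438, 238.89999389648438], [259.8999938964844, 178.10000610351562], [282.3999938964844, 180.10000610351562], [276.8999938964844, 241.0]] poly [[263, 179], [255, 239], [277, 240], [282, 181]]
```

View pics/c1.png

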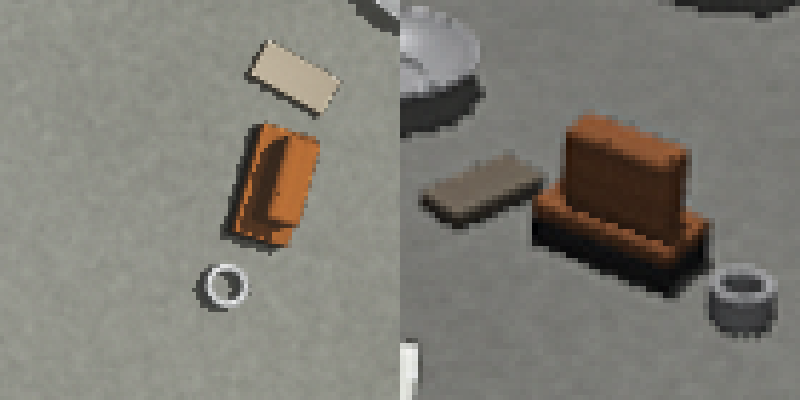

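The crop shows the grip's top face: centre near top (403.7,215.0) and side (319.7,144.3). The slab outline is clean in the top view. The white ring sits beyond the hone's near end.

Run:
```python
from h import *
print("grip top",tri((403.7,215),(319.7,144.3)))
for uv in((395,200.5),(388,227.5),(401.5,231.5),(409.5,206)): print("slab",onz("top",uv,.024).round(4))
f=[onz("side",uv,.075) for uv in((263,179),(282.5,180.5),(277.5,240.5),(254.5,239.5))]
K,c,M=cam("top")
for p in f: q=K@(M.T@(p-c));print("face",p.round(4),(q/q[2])[:2].round(1))
f=np.array(f);print(np.linalg.norm(f-np.roll(f,-1,0),axis=1).round(4),f.mean(0))
T=cv2.imread("pics/top0.png");S=cv2.imread("pics/side0.png")
L=cv2.resize(T[175:275,125:335],(798,380),interpolation=0)
b=cv2.resize(S[300:400,180:310],(390,200+100),interpolation=0)[:220]
b=cv2.resize(S[305:390,180:305],(312,212),interpolation=0);d=cv2.resize(S[170:275,240:300],(121,212),interpolation=0)
o=np.zeros((592,798,3),np.uint8);o[:380]=L;o[380:,:312]=b;o[380:,330:451]=d
cv2.imwrite("pics/c2.png",o)
```

```text
grip top (array([ 0.49375421, -0.33424919,  0.06179563]), np.float64(0.0006901475794726016))
slab [ 0.5366 -0.3225  0.024 ]
slab [ 0.4607 -0.3026  0.024 ]
slab [ 0.4503 -0.3402  0.024 ]
slab [ 0.5221 -0.3631  0.024 ]
face [ 0.5673 -0.0987  0.075 ] [317.  185.1]
face [ 0.5207 -0.1109  0.075 ] [321.4 202.6]
face [0.4519 0.1043 0.075 ] [239.5 226.8]
face [0.4982 0.1198 0.075 ] [234.1 209.1]
[0.0482 0.226  0.0489 0.2292] [0.50953973 0.00362607 0.075     ]
```

View pics/c2.png

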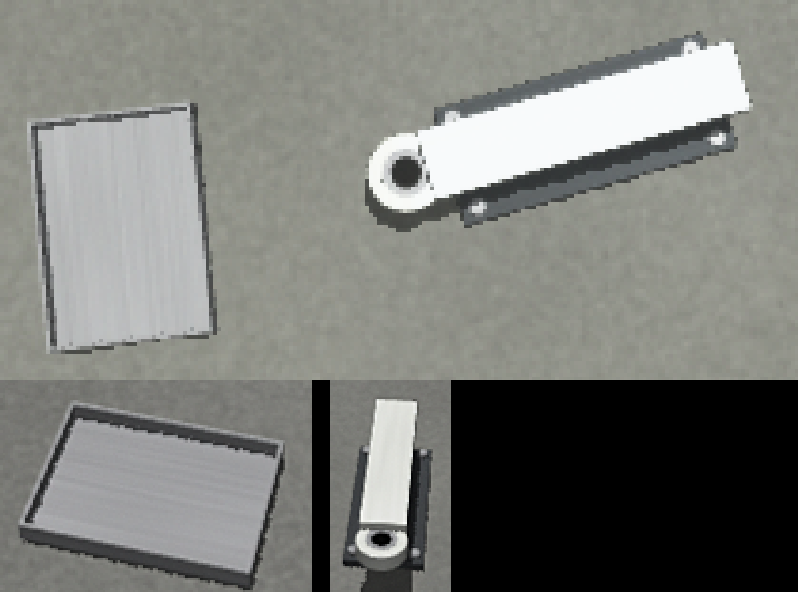

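The link face corners agree between the two views within about 1 px, and the face measures about 226 x 49 mm. Tray rim corners in the top view: (132.9,207.1), (176.3,201.8), (181.8,262.6), (138.2,267.4). Next: triangulate, then work out the move to the hone.

Add to h.py:
```python
def goal(p,yawdeg,tilt=True):
    s=sensors.state();q=np.array(s["tool_rot"]);M=R.from_quat(q[[1,2,3,0]])
    G=R.from_euler("z",yawdeg,degrees=True)*R.from_euler("x",180,degrees=True)
    d=np.array(p)-s["tool_pos"]
    print("t",round(s["time"],2),"pos",s["tool_pos"].round(4),"rotvec(tool)",(M.inv()*G).as_rotvec().round(4),"d now",M.inv().apply(d).round(4),"d after turn",G.inv().apply(d).round(4),"F",s["contact_force"].round(2),"q6",s["joint_pos"].round(2)[[0,5]],"grip",round(s["grasp_force"],1),round(s["gripper_width"],3))
```

Run:
```python
from h import *
t=[(132.9,207.1),(176.3,201.8),(181.8,262.6),(138.2,267.4)]
s=[(188,365.1),(209.2,313.8),(293.8,329.4),(281.4,383.9)]
# tray corner matching: world position decides
A=[onz("top",u,.016) for u in t];B=[onz("side",u,.016) for u in s]
print(np.round(A,4),np.round(B,4),np.mean(A,0),np.mean(B,0),sep="\n")
for a,b in(((317.9,186),(263,179)),((322.4,203.4),(282.5,180.5)),((238.7,226.8),(277.5,240.5)),((234.2,209.2),(254.5,239.5))):print("face",tri(a,b))
for u,a in zip(t,A):
    j=np.argmin([np.linalg.norm(a-b) for b in B]);print("tray",tri(u,s[j]))
print("eye",tri((125+405/3.8,175+171/3.8),(240+50/2.017,170+159/2.017)))
goal((.493,-.333,.13),-16.2)
```

```text
[[0.5028 0.4094 0.016 ]
 [0.5204 0.2894 0.016 ]
 [0.3521 0.2664 0.016 ]
 [0.3366 0.3855 0.016 ]]
[[0.5017 0.4183 0.016 ]
 [0.5207 0.2962 0.016 ]
 [0.354  0.2706 0.016 ]
 [0.3337 0.3922 0.016 ]]
[0.42795127 0.3376647  0.016     ]
[0.42754619 0.34432736 0.016     ]
face (array([ 0.56658079, -0.10077134,  0.0736471 ]), np.float64(0.0029684616714078377))
face (array([ 0.52010614, -0.11339988,  0.07340465]), np.float64(0.0028372692250154836))
face (array([0.45148231, 0.10608306, 0.07655786]), np.float64(0.0004604105066995033))
face (array([0.49813667, 0.11971378, 0.0749217 ]), np.float64(0.00022956405454624938))
tray (array([0.50436208, 0.41295889, 0.00773553]), np.float64(0.001746162011383131))
tray (array([0.52213041, 0.29141495, 0.01013229]), np.float64(0.0024619368964563714))
tray (array([0.35333493, 0.26763716, 0.01284255]), np.float64(0.0030227577564907733))
tray (array([0.33565813, 0.3878363 , 0.00917688]), np.float64(0.000877772007916658))
eye (array([0.47071201, 0.12731113, 0.0638488 ]), np.float64(0.0016345530433625331))
t 0.1 pos [ 0.2738 -0.5612  0.2302] rotvec(tool) [-1.900e-03  5.000e-04  7.365e-01] d now [ 0.297  -0.1088  0.1005] d after turn [ 0.1468 -0.2803  0.1002] F [-1.11 -0.53 -0.57] q6 [-1.24 -0.12] grip 0.0 1.0
```

Heights check out: grip top 62 mm, face about 75 mm, eye 64 mm, tray rim about 10–16 mm. The eye lies 130 mm from the face centre. Turn first, then approach.

The rows are not in the units I measure in: shifts go in shares of 62.5 mm and turns go in shares of pi rad. I convert before sending: 0.184 rad / 3.1416 = 0.0586.

>>> shift_gripper([
  [1, [0, 0, 0], [0, 0, 0.0586]],
  [1, [0, 0, 0], [0, 0, 0.0586]],
  [1, [0, 0, 0], [0, 0, 0.0586]],
  [1, [0, 0, 0], [0, 0, 0.0586]],
])

```text
time: 0.6
tool_pos: [0.2739, -0.5614, 0.2306]
tool_rot: [-0.001, 0.99, -0.144, -0.0]
contact_force: [0.6, -0.3, -0.1]
gripper_width: 1.001
grasp_force: 0.0
```

>>> shift_gripper([
  [1, [0.464, -0.896, 0.16], [0, 0, 0]],
  [1, [0.464, -0.896, 0.16], [0, 0, 0]],
  [1, [0.464, -0.896, 0.16], [0, 0, 0]],
  [1, [0.464, -0.896, 0.16], [0, 0, 0]],
  [1, [0.48, -0.896, 0.16], [0, 0, 0]],
])

```text
time: 1.23
tool_pos: [0.4881, -0.3368, 0.1817]
tool_rot: [-0.0, 0.99, -0.141, -0.0]
contact_force: [0.8, 0.2, 0.1]
gripper_width: 0.998
grasp_force: 0.0
```

>>> shift_gripper([
  [1, [0, 0, 0], [0, 0, 0]],
  [1, [0, 0, 0], [0, 0, 0]],
])

```text
time: 1.48
tool_pos: [0.487, -0.3386, 0.1821]
tool_rot: [0.0, 0.99, -0.14, -0.0]
contact_force: [-0.4, 1.5, 0.3]
gripper_width: 0.998
grasp_force: 0.0
```

```bash
python3 -c "
from h import *
goal((.493,-.333,.031),-16.2)"
```

```text
t 1.48 pos [ 0.487  -0.3386  0.1821] rotvec(tool) [0.0002 0.0009 0.0011] d now [ 0.0044 -0.0071  0.1511] d after turn [ 0.0042 -0.0071  0.1511] F [-0.4   1.53  0.27] q6 [-0.73  1.12] grip 0.0 0.998
```

Scaled: 0.04 m is 0.64, -0.007 m is -0.112.

>>> shift_gripper([
  [1, [0.064, -0.112, 0.64], [0, 0, 0]],
  [1, [0, 0, 0.64], [0, 0, 0]],
  [1, [0, 0, 0], [0, 0, 0]],
])

```text
time: 1.85
tool_pos: [0.4898, -0.3325, 0.0987]
tool_rot: [-0.002, 0.99, -0.142, -0.003]
contact_force: [0.2, 0.1, -0.3]
gripper_width: 1.003
grasp_force: 0.0
```

```bash
python3 -c "
from h import *
goal((.493,-.333,.031),-16.2)
a=grab_frame('top')[150:270,330:450,::-1];b=grab_frame('side')[80:200,250:370,::-1]
cv2.imwrite('pics/c3.png',cv2.resize(np.hstack([a,b]),(800,400),interpolation=0))"
```

```text
t 1.85 pos [ 0.4898 -0.3325  0.0987] rotvec(tool) [-0.0031  0.0072 -0.0019] d now [ 0.0037 -0.0002  0.0676] d after turn [ 0.0032 -0.0004  0.0677] F [ 0.15  0.11 -0.29] q6 [-0.72  1.13] grip 0.0 1.003
```

View pics/c3.png

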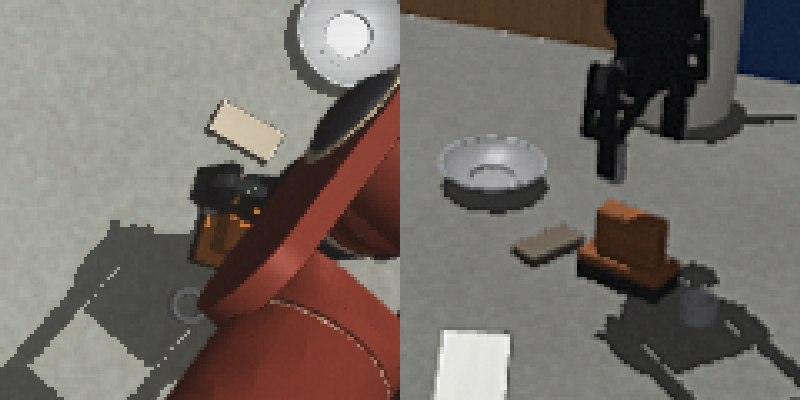

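The picture shows the open fingers over the grip bar: the near finger is at crop (610,150) and the grip top at (632,215). The top view is partly hidden by the arm. Descend and close.

Scaled: 0.03 m is 0.48, 0.003 m is 0.048.

>>> shift_gripper([
  [1, [0.048, 0, 0.48], [0, 0, 0]],
  [1, [0, 0, 0.4], [0, 0, 0]],
  [1, [0, 0, 0.192], [0, 0, 0]],
  [1, [0, 0, 0], [0, 0, 0]],
])

```text
time: 2.45
tool_pos: [0.4961, -0.3345, 0.0362]
tool_rot: [0.0, 0.99, -0.141, 0.0]
contact_force: [-0.4, 0.6, 0.8]
gripper_width: 0.994
grasp_force: 0.0
```

```bash
python3 -c "
from h import *
goal((.493,-.333,.031),-16.2)"
```

```text
t 2.45 pos [ 0.4961 -0.3345  0.0362] rotvec(tool) [ 0.0003 -0.0007  0.    ] d now [-0.0034 -0.0005  0.0052] d after turn [-0.0034 -0.0005  0.0052] F [-0.38  0.59  0.8 ] q6 [-0.72  1.14] grip 0.0 0.994
```

>>> shift_gripper([
  [0, [0, 0, 0], [0, 0, 0]],
  [0, [0, 0, 0], [0, 0, 0]],
  [0, [0, 0, 0], [0, 0, 0]],
  [0, [0, 0, 0], [0, 0, 0]],
  [0, [0, 0, 0], [0, 0, 0]],
])

```text
time: 3.08
tool_pos: [0.4962, -0.3338, 0.0361]
tool_rot: [-0.0, 0.99, -0.141, 0.0]
contact_force: [-0.3, 1.6, 5.1]
gripper_width: 0.27
grasp_force: 60.7
```

Gripped at 0.27 x 85 ≈ 23 mm, and 61 N. Lift and turn.

Scaled: -0.05 m is -0.8, -0.04 m is -0.64.

>>> shift_gripper([
  [0, [0, 0, -0.32], [0, 0, 0]],
  [0, [0, 0, -0.64], [0, 0, 0]],
  [0, [0, 0, -0.8], [0, 0, 0]],
  [0, [0, 0, -0.32], [0, 0, 0]],
  [0, [0, 0, 0], [0, 0, 0]],
])

```text
time: 3.7
tool_pos: [0.4965, -0.3345, 0.1671]
tool_rot: [0.001, 0.99, -0.141, 0.001]
contact_force: [-0.5, -0.7, -4.2]
gripper_width: 0.271
grasp_force: 60.0
```

>>> shift_gripper([
  [0, [0, 0, 0], [0, 0, -0.0573]],
  [0, [0, 0, 0], [0, 0, -0.0573]],
  [0, [0, 0, 0], [0, 0, -0.0573]],
  [0, [0, 0, 0], [0, 0, -0.0573]],
  [0, [0, 0, 0], [0, 0, -0.0573]],
])

```text
time: 4.32
tool_pos: [0.4944, -0.3326, 0.1615]
tool_rot: [-0.003, 0.952, 0.307, -0.002]
contact_force: [0.1, 0.7, -2.8]
gripper_width: 0.272
grasp_force: 59.9
```

>>> shift_gripper([
  [0, [0, 0, 0], [0, 0, -0.0573]],
  [0, [0, 0, 0], [0, 0, -0.0573]],
  [0, [0, 0, 0], [0, 0, -0.0573]],
  [0, [0, 0, 0], [0, 0, -0.0573]],
  [0, [0, 0, 0], [0, 0, -0.0573]],
])

```text
time: 4.95
tool_pos: [0.4944, -0.3326, 0.1615]
tool_rot: [-0.003, 0.724, 0.69, -0.0]
contact_force: [1.3, 0.3, -3.3]
gripper_width: 0.272
grasp_force: 59.9
```

>>> shift_gripper([
  [0, [0, 0, 0], [0, 0, -0.0573]],
  [0, [0, 0, 0], [0, 0, -0.0573]],
  [0, [0, 0, 0], [0, 0, 0]],
])

```text
time: 5.32
tool_pos: [0.4946, -0.3327, 0.1621]
tool_rot: [-0.003, 0.592, 0.806, 0.0]
contact_force: [0.2, 0.3, -3.0]
gripper_width: 0.271
grasp_force: 59.9
```

```bash
python3 -c "
from h import *
u=np.array([np.cos(np.radians(107.5)),np.sin(np.radians(107.5))])
c=np.array([.509,.003]);e=c+u*.072
print(e);goal((*e,.166),107.5)"
```

```text
[0.48734918 0.07166762]
t 5.33 pos [ 0.4946 -0.3327  0.1621] rotvec(tool) [-0.0028 -0.0045 -0.0006] d now [ 0.3879  0.1145 -0.0025] d after turn [ 0.3879  0.1147 -0.0039] F [ 0.18  0.3  -2.97] q6 [-0.72 -1.02] grip 59.9 0.271
```

Scaled: 0.055 m is 0.88, 0.03 m is 0.48, -0.004 rad / 3.1416 = -0.0013.

>>> shift_gripper([
  [0, [0.48, 0.144, -0.032], [-0.001, -0.0013, 0]],
  [0, [0.88, 0.256, -0.032], [0, 0, 0]],
  [0, [0.88, 0.256, 0], [0, 0, 0]],
  [0, [0.88, 0.256, 0], [0, 0, 0]],
  [0, [0.88, 0.256, 0], [0, 0, 0]],
])

```text
time: 5.95
tool_pos: [0.4888, -0.0715, 0.1671]
tool_rot: [0.001, 0.592, 0.806, -0.0]
contact_force: [1.2, 0.0, -3.3]
gripper_width: 0.272
grasp_force: 59.9
```

>>> shift_gripper([
  [0, [0.88, 0.256, 0], [0, 0, 0]],
  [0, [0.848, 0.256, 0], [0, 0, 0]],
  [0, [0.48, 0.144, 0], [0, 0, 0]],
  [0, [0, 0, 0], [0, 0, 0]],
  [0, [0, 0, 0], [0, 0, 0]],
])

```text
time: 6.58
tool_pos: [0.4868, 0.0701, 0.1673]
tool_rot: [0.002, 0.591, 0.806, -0.001]
contact_force: [-0.8, -0.3, -2.3]
gripper_width: 0.269
grasp_force: 59.9
```

```bash
python3 -c "
from h import *
goal((.4873,.0717,.125),107.5)
a=grab_frame('top')[130:270,190:330,::-1];b=grab_frame('side')[100:300,200:400,::-1]
b=cv2.resize(b,(400,400),interpolation=0);a=cv2.resize(a,(400,400),interpolation=0)
cv2.imwrite('pics/c4.png',np.hstack([a,b]))"
```

```text
t 6.58 pos [0.4868 0.0701 0.1673] rotvec(tool) [0.0012 0.004  0.0001] d now [0.0015 0.0009 0.0423] d after turn [0.0014 0.001  0.0423] F [-0.84 -0.28 -2.3 ] q6 [-0.01 -0.31] grip 59.9 0.269
```

View pics/c4.png

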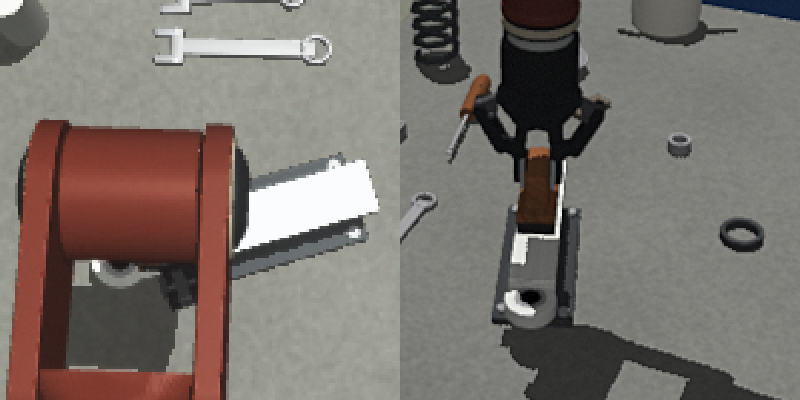

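The hone hangs over the eye end, aligned lengthwise with the face. Its near end bottom edge spans side pixels (258.5..278.5, 216). Check its lateral position and its height by projection.

Run:
```python
from h import *
u=np.array([np.cos(np.radians(107.5)),np.sin(np.radians(107.5)),0]);v=np.array([-u[1],u[0],0])
s=sensors.state();K,c,M=cam("side")
for z in(-.0362,-.0362+.024,-.0362+.064):
  for w in(-.02,.02):
    p=s["tool_pos"]+u*(.04 if z<0 else .03)+v*(w if z<0 else .6*w)+[0,0,z];q=K@(M.T@(p-c));print((q/q[2])[:2].round(1))
I=cv2.imread("pics/c4.png")[:,400:]
H=cv2.cvtColor(I,cv2.COLOR_BGR2HSV);m=(H[...,1]>110)&(H[...,0]<20)&(H[...,2]>30)
b,ct=blob(m,(138,200));print((cv2.approxPolyDP(ct,3,True)[:,0]/2+[200,100]).tolist())
```

```text
[257.3 217.4]
[276.6 218.4]
[257.3 208.1]
[276.9 209.1]
[261.6 189.5]
[273.6 190.1]
[[265.0, 174.0], [263.0, 178.0], [263.0, 194.5], [260.0, 194.0], [259.0, 210.5], [276.5, 211.5], [278.5, 192.0], [276.5, 196.0], [273.5, 194.5], [274.5, 174.0]]
```

Scaled: 0.02 m is 0.32, 0.002 m is 0.032, 0.004 rad / 3.1416 = 0.0013.

>>> shift_gripper([
  [0, [0.016, 0.032, 0.32], [0, 0.0013, 0]],
  [0, [0, 0, 0.288], [0, 0, 0]],
  [0, [0, 0, 0.16], [0, 0, 0]],
  [0, [0, 0, 0], [0, 0, 0]],
])

```text
time: 7.18
tool_pos: [0.488, 0.0719, 0.1185]
tool_rot: [-0.0, 0.591, 0.807, 0.0]
contact_force: [-0.7, -0.0, -2.9]
gripper_width: 0.272
grasp_force: 59.9
```

```bash
python3 -c "
from h import *
goal((.4873,.0717,.111),107.5)"
```

```text
t 7.17 pos [0.488  0.0719 0.1185] rotvec(tool) [-0.0001 -0.001   0.0013] d now [ 0.     -0.0007  0.0075] d after turn [ 0.     -0.0007  0.0075] F [-0.75 -0.01 -2.87] q6 [-0.01 -0.31] grip 59.9 0.272
```

>>> shift_gripper([
  [0, [0, 0, 0.032], [0, 0, 0]],
  [0, [0, 0, 0.032], [0, 0, 0]],
  [0, [0, 0, 0.032], [0, 0, 0]],
  [0, [0, 0, 0], [0, 0, 0]],
])

```text
time: 7.68
tool_pos: [0.4891, 0.0721, 0.1143]
tool_rot: [0.001, 0.591, 0.807, 0.001]
contact_force: [-0.8, -0.8, -3.6]
gripper_width: 0.269
grasp_force: 59.9
```

```bash
python3 -c "
from h import *
goal((.4873,.0717,.105),107.5)"
```

```text
t 7.67 pos [0.4891 0.0721 0.1143] rotvec(tool) [ 0.003  -0.      0.0016] d now [ 0.0002 -0.0018  0.0093] d after turn [ 0.0002 -0.0018  0.0093] F [-0.83 -0.82 -3.59] q6 [-0.   -0.31] grip 59.9 0.269
```

Scaled: 0.002 m is 0.032.

>>> shift_gripper([
  [0, [0, 0, 0.032], [0, 0, 0]],
  [0, [0, 0, 0.032], [0, 0, 0]],
  [0, [0, 0, 0], [0, 0, 0]],
])

```text
time: 8.05
tool_pos: [0.4892, 0.072, 0.1104]
tool_rot: [0.001, 0.591, 0.807, 0.001]
contact_force: [-0.1, 0.4, -0.9]
gripper_width: 0.271
grasp_force: 60.1
```

>>> shift_gripper([
  [0, [0, 0, 0.032], [0, 0, 0]],
  [0, [0, 0, 0.016], [0, 0, 0]],
  [0, [0, 0, 0], [0, 0, 0]],
])

```text
time: 8.43
tool_pos: [0.4893, 0.072, 0.1076]
tool_rot: [0.001, 0.591, 0.807, 0.001]
contact_force: [-0.7, -0.1, 1.3]
gripper_width: 0.27
grasp_force: 60.5
```

>>> shift_gripper([
  [0, [0, 0, 0], [0, 0, 0]],
])

```text
time: 8.55
tool_pos: [0.4893, 0.072, 0.1076]
tool_rot: [0.001, 0.591, 0.807, 0.001]
contact_force: [-1.1, -0.7, 1.2]
gripper_width: 0.269
grasp_force: 60.5
```

Contact is about 4 N (reading is −3 N in free air). Press 4 mm more, then start the stroke.

Scaled: 0.002 m is 0.032.

>>> shift_gripper([
  [0, [0, 0, 0.032], [0, 0, 0]],
  [0, [0, 0, 0.032], [0, 0, 0]],
  [0, [0, 0, 0], [0, 0, 0]],
  [0, [0, 0, 0], [0, 0, 0]],
])

```text
time: 9.05
tool_pos: [0.4893, 0.072, 0.1036]
tool_rot: [0.001, 0.591, 0.807, 0.001]
contact_force: [-1.9, -1.1, 4.1]
gripper_width: 0.268
grasp_force: 60.9
```

>>> shift_gripper([
  [0, [-0.096, 0, 0], [0, 0, 0]],
  [0, [-0.16, 0, 0], [0, 0, 0]],
  [0, [-0.16, 0, 0], [0, 0, 0]],
])

```text
time: 9.43
tool_pos: [0.4974, 0.0473, 0.1035]
tool_rot: [0.001, 0.591, 0.807, 0.002]
contact_force: [-1.3, 4.7, 4.2]
gripper_width: 0.266
grasp_force: 60.9
```

```bash
python3 -c "
from h import *
goal((.531,-.067,.104),107.5)"
```

```text
t 9.43 pos [0.4974 0.0473 0.1035] rotvec(tool) [ 0.0041 -0.001   0.0018] d now [-0.1191 -0.0026 -0.0006] d after turn [-0.1191 -0.0023 -0.0005] F [-1.32  4.69  4.16] q6 [-0.06 -0.36] grip 60.9 0.266
```

Scaled: -0.012 m is -0.192, -0.0002 m is -0.0032.

>>> shift_gripper([
  [0, [-0.192, -0.0032, 0], [0, 0, 0]],
  [0, [-0.192, -0.0032, 0], [0, 0, 0]],
  [0, [-0.192, -0.0032, 0], [0, 0, 0]],
  [0, [-0.192, -0.0032, 0], [0, 0, 0]],
  [0, [-0.192, -0.0032, 0], [0, 0, 0]],
])

```text
time: 10.05
tool_pos: [0.5143, -0.011, 0.1033]
tool_rot: [0.001, 0.591, 0.807, 0.001]
contact_force: [-1.9, 5.5, 4.4]
gripper_width: 0.27
grasp_force: 60.9
```

>>> shift_gripper([
  [0, [-0.192, -0.0032, 0], [0, 0, 0]],
  [0, [-0.192, -0.0032, 0], [0, 0, 0]],
  [0, [-0.192, -0.0032, 0], [0, 0, 0]],
  [0, [-0.192, -0.0032, 0], [0, 0, 0]],
  [0, [-0.192, -0.0032, 0], [0, 0, 0]],
])

```text
time: 10.68
tool_pos: [0.5315, -0.0685, 0.1033]
tool_rot: [0.001, 0.591, 0.807, 0.001]
contact_force: [-1.9, 3.8, 4.4]
gripper_width: 0.271
grasp_force: 60.9
```

>>> shift_gripper([
  [0, [0, 0, 0], [0, 0, 0]],
  [0, [0, 0, 0], [0, 0, 0]],
  [0, [0, 0, 0], [0, 0, 0]],
])

```text
time: 11.05
tool_pos: [0.5318, -0.069, 0.1038]
tool_rot: [0.002, 0.591, 0.807, 0.0]
contact_force: [-0.2, -4.5, 3.4]
gripper_width: 0.274
grasp_force: 60.8
```

```bash
python3 -c "
from h import *
goal((.429,.340,.16),107.5)"
```

```text
t 11.05 pos [ 0.5318 -0.069   0.1038] rotvec(tool) [0.0035 0.0032 0.0015] d now [ 0.4207  0.0257 -0.0574] d after turn [ 0.4209  0.0249 -0.0562] F [-0.21 -4.53  3.44] q6 [-0.27 -0.57] grip 60.8 0.274
```

The stroke ends at x ≈ −75 mm, pressed at about 7 N throughout. Lift straight up, then carry to the tray.

Scaled: -0.03 m is -0.48, -0.02 m is -0.32, 0.003 rad / 3.1416 = 0.001.

>>> shift_gripper([
  [0, [0, 0, -0.32], [0.001, 0.001, 0]],
  [0, [0, 0, -0.48], [0, 0, 0]],
  [0, [0, 0, -0.32], [0, 0, 0]],
  [0, [0, 0, 0], [0, 0, 0]],
])

```text
time: 11.55
tool_pos: [0.532, -0.0677, 0.1743]
tool_rot: [-0.0, 0.591, 0.807, 0.001]
contact_force: [0.4, -0.4, -3.0]
gripper_width: 0.272
grasp_force: 60.0
```

>>> shift_gripper([
  [0, [0.48, 0.016, 0], [0, 0, 0]],
  [0, [0.88, 0.048, 0], [0, 0, 0]],
  [0, [0.88, 0.048, 0], [0, 0, 0]],
  [0, [0.88, 0.048, 0], [0, 0, 0]],
  [0, [0.88, 0.048, 0], [0, 0, 0]],
])

```text
time: 12.18
tool_pos: [0.4664, 0.1758, 0.172]
tool_rot: [-0.002, 0.591, 0.807, -0.0]
contact_force: [1.0, 0.4, -2.9]
gripper_width: 0.274
grasp_force: 59.8
```

>>> shift_gripper([
  [0, [0.88, 0.048, 0], [0, 0, 0]],
  [0, [0.88, 0.048, 0], [0, 0, 0]],
  [0, [0.64, 0.048, 0], [0, 0, 0]],
  [0, [0.32, 0.048, 0], [0, 0, 0]],
  [0, [0, 0, 0], [0, 0, 0]],
])

```text
time: 12.8
tool_pos: [0.4275, 0.3403, 0.1732]
tool_rot: [-0.001, 0.59, 0.807, -0.0]
contact_force: [0.4, -1.4, -2.7]
gripper_width: 0.269
grasp_force: 59.9
```

```bash
python3 -c "
from h import *
goal((.429,.340,.08),107.5)"
```

```text
t 12.8 pos [0.4275 0.3403 0.1732] rotvec(tool) [-0.0022 -0.0021  0.0034] d now [-0.0009  0.0015  0.0932] d after turn [-0.0007  0.0013  0.0932] F [ 0.45 -1.37 -2.72] q6 [0.53 0.23] grip 59.9 0.269
```

Scaled: 0.04 m is 0.64, 0.035 m is 0.56.

>>> shift_gripper([
  [0, [0, 0.016, 0.48], [0, 0, 0]],
  [0, [0, 0, 0.64], [0, 0, 0]],
  [0, [0, 0, 0.56], [0, 0, 0]],
  [0, [0, 0, 0.272], [0, 0, 0]],
  [0, [0, 0, 0], [0, 0, 0]],
])

```text
time: 13.42
tool_pos: [0.4285, 0.3393, 0.0512]
tool_rot: [-0.002, 0.591, 0.807, -0.001]
contact_force: [-0.5, 0.5, -3.0]
gripper_width: 0.274
grasp_force: 59.8
```

```bash
python3 -c "
from h import *
goal((.429,.340,.0392),107.5)
a=grab_frame('top')[150:310,90:250,::-1];b=grab_frame('side')[230:400,150:320,::-1]
b=cv2.resize(b,(400,400),interpolation=0);a=cv2.resize(a,(400,400),interpolation=0)
cv2.imwrite('pics/c5.png',np.hstack([a,b]))"
```

```text
t 13.43 pos [0.4285 0.3393 0.0512] rotvec(tool) [-0.0031 -0.0021  0.0005] d now [0.0005 0.0007 0.012 ] d after turn [0.0005 0.0007 0.012 ] F [-0.54  0.53 -3.04] q6 [0.53 0.23] grip 59.8 0.274
```

View pics/c5.png

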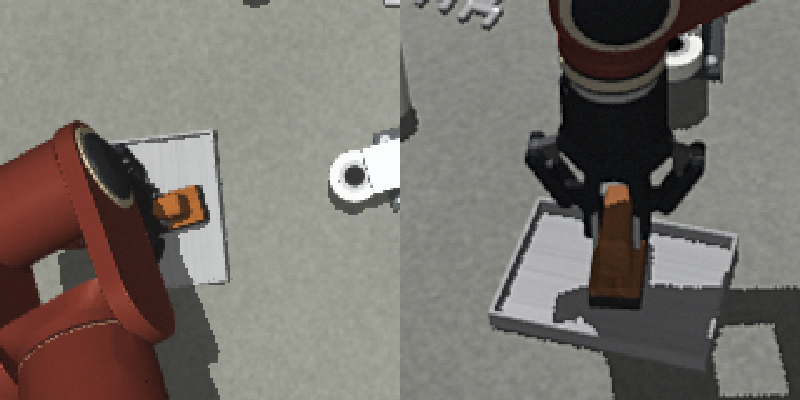

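The hone is over the tray's middle, upright: side crop (618,270), with the tray spanning (490–738, 200–368). Lower it until it touches.

Scaled: 0.005 m is 0.08, 0.003 m is 0.048, -0.003 rad / 3.1416 = -0.001.

>>> shift_gripper([
  [0, [0, 0, 0.08], [-0.001, -0.0006, 0]],
  [0, [0, 0, 0.048], [0, 0, 0]],
  [0, [0, 0, 0.016], [0, 0, 0]],
  [0, [0, 0, 0], [0, 0, 0]],
])

```text
time: 14.02
tool_pos: [0.429, 0.3407, 0.0436]
tool_rot: [0.0, 0.591, 0.807, 0.001]
contact_force: [0.5, -0.5, -3.1]
gripper_width: 0.274
grasp_force: 59.8
```

>>> shift_gripper([
  [0, [0, 0, 0.016], [0, 0, 0]],
  [0, [0, 0, 0.016], [0, 0, 0]],
  [0, [0, 0, 0], [0, 0, 0]],
])

```text
time: 14.4
tool_pos: [0.429, 0.3406, 0.0415]
tool_rot: [0.0, 0.591, 0.807, 0.001]
contact_force: [1.2, 0.3, -3.3]
gripper_width: 0.273
grasp_force: 59.8
```

Scaled: 0.001 m is 0.016.

>>> shift_gripper([
  [0, [0, 0, 0.016], [0, 0, 0]],
  [0, [0, 0, 0], [0, 0, 0]],
])

```text
time: 14.65
tool_pos: [0.429, 0.3406, 0.0405]
tool_rot: [0.0, 0.591, 0.807, 0.001]
contact_force: [-0.4, 0.5, -4.0]
gripper_width: 0.271
grasp_force: 59.8
```

>>> shift_gripper([
  [0, [0, 0, 0.016], [0, 0, 0]],
  [0, [0, 0, 0], [0, 0, 0]],
])

```text
time: 14.9
tool_pos: [0.429, 0.3406, 0.0395]
tool_rot: [0.0, 0.591, 0.807, 0.001]
contact_force: [-0.1, -0.2, -2.5]
gripper_width: 0.269
grasp_force: 59.8
```

Scaled: 0.0007 m is 0.0112.

>>> shift_gripper([
  [0, [0, 0, 0.0112], [0, 0, 0]],
  [0, [0, 0, 0], [0, 0, 0]],
])

```text
time: 15.15
tool_pos: [0.4292, 0.3407, 0.039]
tool_rot: [0.001, 0.591, 0.807, 0.002]
contact_force: [0.4, -1.2, -2.0]
gripper_width: 0.268
grasp_force: 59.9
```

>>> shift_gripper([
  [0, [0, 0, 0.008], [0, 0, 0]],
  [0, [0, 0, 0], [0, 0, 0]],
])

```text
time: 15.4
tool_pos: [0.4292, 0.3407, 0.039]
tool_rot: [0.0, 0.591, 0.807, 0.001]
contact_force: [-2.8, -1.7, 3.5]
gripper_width: 0.269
grasp_force: 60.6
```

Touched down (the force rose by about 6 N). Open and withdraw.

>>> shift_gripper([
  [0.4, [0, 0, 0], [0, 0, 0]],
  [0.8, [0, 0, 0], [0, 0, 0]],
  [1, [0, 0, 0], [0, 0, 0]],
  [1, [0, 0, 0], [0, 0, 0]],
  [1, [0, 0, 0], [0, 0, 0]],
])

```text
time: 16.02
tool_pos: [0.4291, 0.3407, 0.0383]
tool_rot: [0.0, 0.591, 0.807, 0.002]
contact_force: [-0.9, 0.3, -0.4]
gripper_width: 0.997
grasp_force: 0.0
```

>>> shift_gripper([
  [1, [0, 0, -0.32], [0, 0, 0]],
  [1, [0, 0, -0.64], [0, 0, 0]],
  [1, [0, 0, -0.8], [0, 0, 0]],
  [1, [0, 0, -0.8], [0, 0, 0]],
  [1, [0, 0, 0], [0, 0, 0]],
])

```text
time: 16.65
tool_pos: [0.4317, 0.3422, 0.2063]
tool_rot: [0.003, 0.591, 0.807, 0.007]
contact_force: [0.6, -0.5, 0.5]
gripper_width: 1.0
grasp_force: 0.0
```

>>> shift_gripper([
  [1, [-0.96, 0, 0], [0, 0, 0]],
  [1, [-0.96, 0, 0], [0, 0, 0]],
  [1, [-0.8, 0, 0], [0, 0, 0]],
  [1, [0, 0, 0], [0, 0, 0]],
  [1, [0, 0, 0], [0, 0, 0]],
])

```text
time: 17.27
tool_pos: [0.4798, 0.1785, 0.1981]
tool_rot: [0.0, 0.591, 0.807, 0.002]
contact_force: [0.2, -0.2, 0.0]
gripper_width: 1.003
grasp_force: 0.0
```

```bash
python3 -c "
from h import *
a=grab_frame('top')[150:310,90:250,::-1];b=grab_frame('side')[230:400,150:320,::-1]
b=cv2.resize(b,(400,400),interpolation=0);a=cv2.resize(a,(400,400),interpolation=0)
cv2.imwrite('pics/c6.png',np.hstack([a,b]))"
```

```text
(no output)
```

View pics/c6.png

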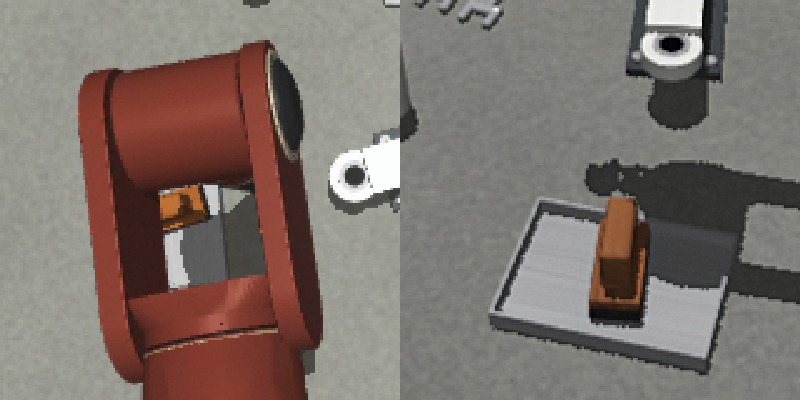

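The stone stands upright in the middle of the tray (side crop (618,290)), and the gripper is clear.

```bash
python3 -c "
from plant import manip, sensors, job, grab_frame, camera_params
print(job.job_done())"
```

```text
the job is handed in; nothing more can be done
None
```

The link arm's face was dressed in one unbroken stroke at about 7 N, and the oilstone now stands upright in the middle of the tray; the job is handed in, but the judge returned no verdict.

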